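# Swap the vent-plug jars, lid the red one and take off the dust cover

## Task

The two vent-plug jars stand on the wrong mats: first swap them so that the red jar stands upright and wholly on the red mat and the black jar on the black mat (the grey mat is free for parking). Then fetch the double lid from its stand (its blue knob carries both parts), keep the yellow outer cover nested on the white inner lid all the way, and set both together squarely into the mouth of the red jar. Last, lift the yellow cover off alone, leaving the inner lid seated, and finish while still holding the cover level in the air above the red jar, clear of the knob's top; do not disturb the other things on the bench.

Things in the scene. Friction and masses are not known exactly. Their poses are not given: they have to be found in the camera images.
- red_mat: fixed round red mat on the bench, 100 mm across, 6 mm thick; origin at the centre of its underside (z = 0), z up
- black_mat: fixed round black rubber mat, same size and origin as the red one
- grey_mat: fixed round grey mat, same size, empty at the start; the three mats' places are drawn at random, at least 120 mm apart between centres
- red_jar: loose open red plastic jar, round, 60 mm outer diameter, 52 mm inner diameter, 84 mm tall, about 0.3 kg, white band near the foot, a few vent plugs fixed low inside; stands on the black mat at the start; origin at the centre of its underside, z up
- red_jar_rim (a point): centre of the red jar's mouth at rim height, 84 mm above its underside; z up
- black_jar: loose open black plastic jar, same shape, size and origin as the red one; stands on the red mat at the start
- lid_stand: fixed stand for the double lid: steel disc 90 mm across, 6 mm thick, with an aluminium ring (60 mm outer, 52 mm inner diameter) whose rim is 30 mm above the bench; origin at the centre of its underside (z = 0)
- inner_lid: loose white inner lid, 0.1 kg: plug 48 mm across (42 at its tip) reaching 10 mm into the mouth; flange 62 mm across, 5 mm thick, resting on the rim; blue knob on the axis: stem 16 mm across, then a round grip 22 mm across from 36 to 62 mm above the origin. Origin on the axis at the flange's underside (rim level when seated), z up. Starts seated on the stand
- outer_cover: loose yellow cover, 0.07 kg, riding on the inner lid's flange: plate 76 mm across, 4 mm thick, skirt (68 mm inside) to 8 mm below origin, upright collar tube 44 mm outer, 34 mm inner, to 31 mm above origin. The knob passes freely, its grip 26 mm proud of the collar; lifting by the knob brings both, by the collar the cover alone. Origin on axis at plate's underside, nested 5 mm above inner lid's
- terminal_cover_a: loose black oblong terminal cover, 95 x 34 x 26 mm, lying flat; loose, not to be disturbed; origin at its underside
- terminal_cover_b: second loose black oblong terminal cover, 95 x 34 x 26 mm, lying flat; loose, not to be disturbed; origin at its underside
- connector: red two-pole plug connector, 75 x 50 x 40 mm; loose, not to be disturbed; origin at its underside
- wrench: steel wrench lying flat, about 170 mm long; loose, not to be disturbed; origin at its underside
- meter: orange hand-held meter lying flat, 150 x 78 x 41 mm; loose, not to be disturbed; origin at its underside
- rinse_bottle: white bottle with red cap, 66 mm across, 190 mm tall; loose, not to be disturbed; origin at its underside
- brush: hand brush lying flat, about 200 mm long; loose, not to be disturbed; origin at its underside
Mind the look-alikes: they are no part of the job. What is shaped like the outer_cover but green is not meant.

How it is judged:
On the way, in this order (a step that is already met when the one before it is completed fails the run):
1. the red jar stands on the red mat and the black jar on the black mat (horizontal distance between red_jar and red_mat below 0.022 m and z of red_jar in the frame of red_mat below 0.01 m and angle between each of red_jar, black_jar's own z axis and vertical below 0.08 rad and horizontal distance between black_jar and black_mat below 0.022 m and z of black_jar in the frame of black_mat below 0.01 m), for 0.2 s.
2. the nested double lid sits in the mouth of the red jar, cover on inner lid (horizontal distance between inner_lid and red_jar_rim below 0.005 m and z of inner_lid in the frame of red_jar_rim between -0.004 and 0.003 m and angle between the z axis of inner_lid and the z axis of red_jar, either way round below 0.06 rad and horizontal distance between outer_cover and inner_lid below 0.008 m and z of outer_cover in the frame of inner_lid below 0.009 m), for 0.2 s.
At the end, for the whole second after the job is handed in: Jars upright on the mats of their colour (centres within 22 mm); inner lid seated in the red jar (within 5 mm, 0.06 rad), untouched; fingers hold the cover level (0.35 rad), its origin over 75 mm above the inner lid's and within 50 mm of the jar's axis; all at rest (all of step 1 and horizontal distance between inner_lid and red_jar_rim below 0.005 m and z of inner_lid in the frame of red_jar_rim between -0.004 and 0.003 m and angle between the z axis of inner_lid and the z axis of red_jar, either way round below 0.06 rad and z of outer_cover in the frame of inner_lid above 0.075 m and horizontal distance between outer_cover and red_jar below 0.05 m and angle between outer_cover's own z axis and vertical below 0.35 rad and contact force between the fingers and outer_cover above 0.5 N and contact force between outer_cover and inner_lid below 0.1 N and contact force between the arm and inner_lid below 0.2 N and linear speed of outer_cover below 0.03 m/s and linear speed of each of inner_lid, red_jar, black_jar below 0.02 m/s); the arm keeps its last pose, push and grip.
It fails at once if the cover is taken off, or the inner lid comes along with it, while the inner lid is not seated in the red jar (distance between outer_cover and inner_lid above 0.018 m and not (horizontal distance between inner_lid and red_jar_rim below 0.005 m and z of inner_lid in the frame of red_jar_rim between -0.004 and 0.003 m and angle between the z axis of inner_lid and the z axis of red_jar, either way round below 0.06 rad)).
It fails at once if a jar is tipped over (angle between any of red_jar, black_jar's own z axis and vertical above 0.5 rad).
It fails at once if a bystander is moved by more than 20 mm (distance of any of terminal_cover_a, terminal_cover_b, connector, wrench, meter, rinse_bottle, brush from where it was at the start of the episode above 0.02 m).
It also fails if it takes over 72 s, if anything falls off the work surface, if the arm or the gripper's body presses on something with over 40 N, if the wrist force passes 120 N, or if a joint passes its speed limit or range.

## Robot

A 7-joint arm with a two-finger parallel gripper is mounted at the origin on the work surface. World frame = base frame: x ahead of the robot, y to its left, z up, the work surface at z = 0. Lengths are in m, angles in rad, forces in N, time in s.
With the tool pointing down it reaches from about 0.4 to 0.85 m from the base axis. Payload 10.4 kg.
Tool frame: the origin (TCP) lies on the centre line of the jaws, within the pads' length; the fingertips stand 11 mm ahead of it and the grasp point (between the pads) lies 8 mm behind it (tip_reach is the distance from the TCP to the fingertips, in m); z points along the fingers, y is the line along which they close (so a half turn about z gives the same grasp; the last joint's range is limited). The gripper opens to 85 mm and grips with 20 to 120 N. Pads are 22 mm wide; open, the fingers measure 114 mm over their backs; the gripper's body (76 mm by 85 mm) begins 54 mm behind the grasp point. The pads swing forward as they close: fully open they stand 13 mm farther back than shut.
Start: joints at [-1.283, 0.332, -0.065, 1.46, 0.022, 1.35, -0.088], TCP at [0.191, 0.595, 0.242] pointing down, gripper open.
Joint ranges: [-2.6, 2.6], [-0.5, 2.12], [-1.47, 1.34], [0.16, 2.42], [-1.27, 4.41], [0.06, 2.06], [-2.6, 2.6]. Speed limits (rad/s): [2.22, 2.22, 2.79, 2.79, 3.14, 3.14, 3.14].

## Interface

Orientations are given as a unit quaternion [x, y, z, w].
In Python, from workcell import get_obs, camera, hand_in, tip_reach gives the robot as it stands. The module is installed in compiled form; this text tells all that it offers.
- The arm moves only by the tool move_arm, never from a script. Its argument "plan" is a list of rows, each an object with "delta_pos": the shift along the tool's x, y, z in shares of 0.8 m (1.0 is 0.8 m), a list of three; "turn": the turn, a rotation vector about the tool's x, y, z in normalised numbers (1 is 2 pi rad), a list of three; "fingers": the closure, from 0 (fully open) to 1 (shut). A call has 1 to 12 rows; each row is the pose to reach, as a shift and turn from the pose commanded when the call began, along the tool's axes at that moment; what a row does not reach only later rows make up. A row lasts 1/8 s, in which the tool goes at most 62.5 mm and 10.7 degrees, less where a joint would pass 70% of its speed; a pose out of reach is approached as far as the arm can. A shift or turn number past 1, either way, is cut back to 1. A call with a gripper value outside its range is refused whole. The fingers move at their own pace and stop on an object; "force" is the grip in N (left out, the last holds). Time passes only in rows, so rows that repeat a pose let the fingers close. It gives the time, the measured TCP pose, the force, the opening and the grip force at its end, in the units of the state.
- get_obs(): the state, without advancing time (a new reading comes with each control period).
- camera(name): name is "side" or "top" or "wrist"; returns a dict with "color" (400x640x3 uint8, red, green, blue), "range_z" (400x640 float32, m along the optical axis (not along the pixel's ray), 0 where there is no reading), "fx", "fy", "cx", "cy" (pixels), "R" (3x3) and "t" (3): a world point X has camera coordinates R X + t; the wrist camera has in their place "tool_from_camera" (4x4, takes a point from camera to tool coordinates, whose origin is the TCP and whose axes are the flange's). Camera axes: x right, y down, z forward; pixel columns grow to the right and rows downward; lengths in m; the calibration is good to about 2 mm. The wrist camera is an equidistant fisheye: a pixel r from the principal point sees the ray r / f radians off the axis. A picture is of the moment at which its call begins: read the wrist's pose just before it.
- hand_in(): hands the job in; it is judged then, once.
The state is a dict: "clock": time; "joint_pos": joint angles; "joint_velocities": joint speeds; "tau": joint torques, N m; "position": TCP position; "ee_rot": TCP orientation; "ft_force": force on the tool from outside, world axes, zero at the start; "torque": the same for the moment, N m; "grip_width": opening from 0.0 (shut) to 1.0 (fully open); "grasp_force": force on a finger pad.
Only numpy, scipy, OpenCV 4.12 (cv2) and the standard library are available. Lean on these libraries where they do the work, as an engineer would, in place of code of your own. Each camera call takes 0.05 s, during which the arm holds its last target. There are 200 camera calls.

## Working session

There is one attempt and no reset: what is moved stays moved. The work goes in short steps, Python scripts to look and compute and a tool call to move; the robot and the scene stay as the last step left them, time stands still between calls to the robot, and variables do not carry over. Pictures are saved under pics/ and viewed, at most 10 in all, crops included, and the job is handed in when it is done.

Besides the shell and the picture viewer there is one more tool, called after "Emit:" by a JSON object that holds its "op" and its "data", one argument or row to a line. move_arm: Moves the arm, as the interface text tells. Its arguments: {"type":"object","properties":{"plan":{"type":"array","items":{"type":"object","properties":{"delta_pos":{"type":"array","items":{"type":"number"}},"turn":{"type":"array","items":{"type":"number"}},"fingers":{"type":"number"}}}},"force":{"type":"number"}},"required":["plan"]}

```bash
mkdir -p pics
python3 - <<'E'
from workcell import *
import cv2,numpy as np,pickle
print(get_obs(),tip_reach)
d={n:camera(n) for n in("side","top")}
pickle.dump(d,open('s0.pkl','wb'))
for n in d:
    cv2.imwrite(f'pics/{n}0.png',d[n]["color"][...,::-1]); print(n,d[n]["R"],d[n]["t"],d[n]["fx"])
E
```

```text
{'clock': 0.0, 'joint_pos': array([-1.2826223 ,  0.33286707, -0.06468579,  1.46095803,  0.02162291,
        1.34989924, -0.08847594]), 'joint_velocities': array([ 0.00022802, -0.00084981, -0.00112914,  0.00060678,  0.00029859,
        0.00027826, -0.00078498]), 'tau': array([ 7.41170770e-04, -6.25440645e+01,  4.90726205e-02, -3.91602015e+01,
        1.60795078e-02,  1.00278723e-02, -3.35919410e-06]), 'position': array([0.19103029, 0.59470546, 0.24151091]), 'ee_rot': array([ 1.54744142e-01,  9.87954318e-01, -7.14925187e-04, -6.42230166e-05]), 'ft_force': array([-0.03568944, -0.09561794,  0.02689774]), 'torque': array([-0.01530523, -0.00112739,  0.01029096]), 'grasp_force': 0.0, 'grip_width': 0.9995755345966859} 0.011
side [[ 0.92126128 -0.38881035 -0.01020641]
 [-0.26926219 -0.61862398 -0.7381072 ]
 [ 0.28066979  0.68273779 -0.67460624]] [-0.47167078  0.17849795  1.11488575] 434.7695617061163
top [[-0.01935718 -0.99978588  0.00731424]
 [-0.98242906  0.01766186 -0.18579883]
 [ 0.18562986 -0.01078226 -0.98256058]] [-0.01977461  0.5399871   1.34779041] 405.95711390246004
```

View pics/top0.png

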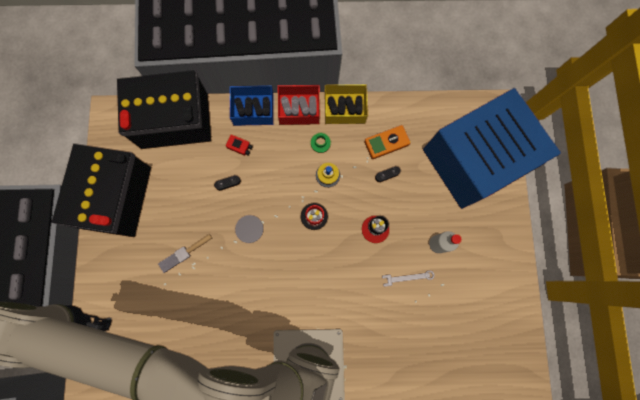

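View pics/side0.png

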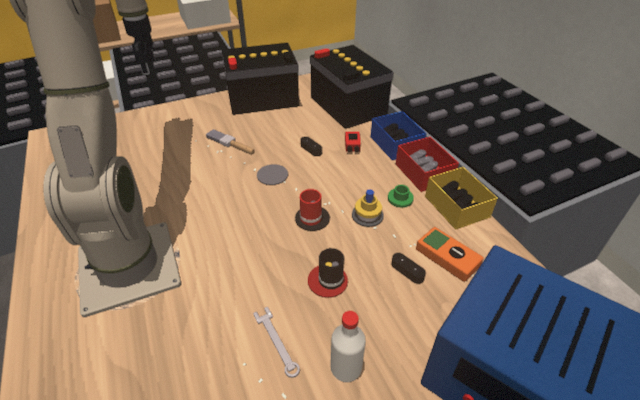

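```bash
cat > h.py <<'E'
import numpy as np,cv2
from scipy.optimize import least_squares
def cloud(c):
    z=c["range_z"]; v,u=np.mgrid[:z.shape[0],:z.shape[1]]
    P=np.stack([(u-c["cx"])/c["fx"]*z,(v-c["cy"])/c["fy"]*z,z],-1)
    P=(P-c["t"])@c["R"]; P[z==0]=np.nan
    return P
def find(c,uv,R,lo,hi,P=None):
    """points in height band within R of seed xy -> mean,minEnclosingCircle,n"""
    P=cloud(c) if P is None else P
    m=(np.hypot(P[...,0]-uv[0],P[...,1]-uv[1])<R)&(P[...,2]>lo)&(P[...,2]<hi)
    q=P[m]; 
    if len(q)<5: return None
    (x,y),r=cv2.minEnclosingCircle(q[:,:2].astype(np.float32))
    return q.mean(0).round(4),np.round((x,y,r),4),len(q)
E
python3 - <<'E'
import pickle
from h import *
d=pickle.load(open('s0.pkl','rb'))
T=cloud(d["top"]);S=cloud(d["side"])
seeds=dict(grey=(249,229),red=(314,212),black=(376,224),lid=(328,174),green=(320,142),bottle=(450,241),tb=(388,174),ta=(228,183),meter=(388,142),conn=(239,145))
for n,(u,v) in seeds.items():
    s=np.nanmedian(T[v-4:v+5,u-4:u+5].reshape(-1,3),0); print(n,s.round(3))
    bands=dict(grey=[(.003,.012)],red=[(.003,.012),(.08,.1)],black=[(.003,.012),(.08,.1)],lid=[(.003,.012),(.036,.05),(.06,.072),(.082,.11)]).get(n,[(.01,.3)])
    for lo,hi in bands:
        for k,P in(("T",T),("S",S)): print("  ",lo,hi,k,find(None,s[:2],.07,lo,hi,P))
E
```

```text
grey [0.458 0.2   0.007]
   0.003 0.012 T (array([0.4613, 0.1992, 0.0066]), array([0.4582, 0.1997, 0.0699]), 654)
   0.003 0.012 S (array([0.4612, 0.1963, 0.0057]), array([0.4574, 0.2031, 0.0672]), 466)
red [ 0.507 -0.029  0.049]
   0.003 0.012 T (array([ 0.5049, -0.0282,  0.0064]), array([ 0.5076, -0.0286,  0.0697]), 380)
   0.003 0.012 S (array([ 0.5004, -0.0476,  0.0061]), array([ 0.5073, -0.0304,  0.0654]), 341)
   0.08 0.1 T (array([ 0.4963, -0.0293,  0.089 ]), array([ 0.4965, -0.0309,  0.0299]), 80)
   0.08 0.1 S (array([ 0.4973, -0.0331,  0.0865]), array([ 0.4972, -0.0314,  0.031 ]), 160)
black [ 0.462 -0.239  0.052]
   0.003 0.012 T (array([ 0.4504, -0.2361,  0.0064]), array([ 0.4631, -0.2395,  0.0695]), 410)
   0.003 0.012 S (array([ 0.441 , -0.2572,  0.006 ]), array([ 0.4616, -0.2377,  0.0676]), 549)
   0.08 0.1 T (array([ 0.4579, -0.2465,  0.089 ]), array([ 0.4586, -0.2472,  0.0303]), 81)
   0.08 0.1 S (array([ 0.4591, -0.25  ,  0.0869]), array([ 0.4586, -0.2483,  0.0312]), 216)
lid [ 0.641 -0.08   0.054]
   0.003 0.012 T (array([ 0.6316, -0.0795,  0.0055]), array([ 0.6405
[... 1222 characters left out ...]
3)
   0.01 0.3 S (array([ 0.6467, -0.301 ,  0.0237]), array([ 0.6479, -0.2976,  0.048 ]), 532)
ta [0.621 0.273 0.025]
   0.01 0.3 T (array([0.6254, 0.2765, 0.0255]), array([0.6256, 0.2769, 0.0474]), 264)
   0.01 0.3 S (array([0.6257, 0.2699, 0.0227]), array([0.6271, 0.2744, 0.0478]), 233)
meter [ 0.759 -0.299  0.039]
   0.01 0.3 T (array([ 0.7616, -0.2972,  0.0364]), array([ 0.7596, -0.2991,  0.07  ]), 805)
   0.01 0.3 S (array([ 0.757 , -0.3023,  0.0335]), array([ 0.7589, -0.2993,  0.0699]), 1514)
conn [0.756 0.234 0.037]
   0.01 0.3 T (array([0.7603, 0.2355, 0.0323]), array([0.7639, 0.2355, 0.048 ]), 362)
   0.01 0.3 S (array([0.7588, 0.2249, 0.0299]), array([0.761 , 0.2337, 0.0488]), 299)
```

```bash
cat >> h.py <<'E'
def circ(c,mask,r,h):
    """fit a circle of radius r at height h to the outer contour of mask"""
    k=max(cv2.findContours(mask.astype(np.uint8),0,cv2.CHAIN_APPROX_NONE)[0],key=len)[:,0].astype(float)
    d=np.stack([(k[:,0]-c["cx"])/c["fx"],(k[:,1]-c["cy"])/c["fy"],np.ones(len(k))],-1)@c["R"]
    o=-c["R"].T@c["t"]; q=(o+d*((h-o[2])/d[:,2])[:,None])[:,:2]
    s=least_squares(lambda p:np.hypot(*(q-p[:2]).T)-r,q.mean(0),loss="cauchy",f_scale=.002)
    return s.x.round(4),len(k),np.median(abs(s.fun)).round(4)
def go(xyz,yaw=0.):
    """tool delta and turn to world xyz; yaw = angle of tool y from world x"""
    from workcell import get_obs
    from scipy.spatial.transform import Rotation as Ro
    s=get_obs(); A=Ro.from_quat(s["ee_rot"])
    c,n=np.cos(yaw),np.sin(yaw)
    B=Ro.from_matrix(np.array([[-n,c,0],[c,n,0],[0,0,-1]]))
    print("delta",A.inv().apply(np.array(xyz)-s["position"]).round(4),"turn",(A.inv()*B).as_rotvec().round(4))
E
python3 - <<'E'
import pickle
from h import *
d=pickle.load(open('s0.pkl','rb'))
for n in("top","side"):
    c=d[n];P=cloud(c);hsv=cv2.cvtColor(c["color"],cv2.COLOR_RGB2HSV).astype(int)
    H,Sa,V=[hsv[...,i] for i in range(3)]
    near=lambda x,y,r=.075:(np.hypot(P[...,0]-x,P[...,1]-y)<r)&(P[...,2]<.013)
    for m,(x,y),k in(("grey",(.46,.2),Sa<60),("black",(.5,-.03),V<75),("red",(.46,-.245),(Sa>170)&((H<8)|(H>172)))):
        print(n,m,circ(c,near(x,y)&k,.05,.006))
go((.497,-.031,.24))
E
```

```text
top grey (array([0.4623, 0.1996]), 77, np.float64(0.0028))
top black (array([ 0.4984, -0.0319]), 74, np.float64(0.0042))
top red (array([ 0.4538, -0.2456]), 92, np.float64(0.0048))
side grey (array([0.4626, 0.1982]), 74, np.float64(0.0023))
side black (array([ 0.5034, -0.0278]), 103, np.float64(0.0049))
side red (array([ 0.4523, -0.2416]), 125, np.float64(0.0046))
delta [-0.4826 -0.5023  0.0022] turn [-1.0000e-03  8.0000e-04  1.2601e+00]
```

Units first: shifts go in shares of 0.8 m and turns go in shares of 2 pi rad. So -0.5023 m / 0.8 = -0.6279, -0.4826 m / 0.8 = -0.6033, 1.26 rad / 6.2832 = 0.2005.

Emit:
{"op": "move_arm", "data": {
  "plan": [
    {"delta_pos": [-0.0516,-0.0534,0],"turn": [0,0,0.0175],"fingers": 0},
    {"delta_pos": [-0.1034,-0.1066,0],"turn": [0,0,0.035],"fingers": 0},
    {"delta_pos": [-0.155,-0.16,0],"turn": [0,0,0.0525],"fingers": 0},
    {"delta_pos": [-0.2063,-0.2138,0],"turn": [0,0,0.0716],"fingers": 0},
    {"delta_pos": [-0.2588,-0.2663,0],"turn": [0,0,0.0907],"fingers": 0},
    {"delta_pos": [-0.31,-0.32,0],"turn": [0,0,0.1098],"fingers": 0},
    {"delta_pos": [-0.3625,-0.3725,0],"turn": [0,0,0.1305],"fingers": 0},
    {"delta_pos": [-0.4138,-0.4263,0],"turn": [0,0,0.1512],"fingers": 0},
    {"delta_pos": [-0.465,-0.4788,0],"turn": [0,0,0.1687],"fingers": 0},
    {"delta_pos": [-0.5175,-0.5325,0],"turn": [0,0,0.1846],"fingers": 0},
    {"delta_pos": [-0.5688,-0.5863,0],"turn": [0,0,0.1942],"fingers": 0},
    {"delta_pos": [-0.6033,-0.6279,0],"turn": [0,0,0.2005],"fingers": 0}
  ]
}}

```text
clock: 1.6
position: [0.4974, -0.0334, 0.2423]
ee_rot: [0.708, 0.706, -0.0, 0.0]
ft_force: [1.3, 0.1, -0.6]
grip_width: 0.999
grasp_force: 0.0
```

```bash
cat >> h.py <<'E'
def wrist():
    """world cloud, image from the wrist camera"""
    from workcell import get_obs,camera
    from scipy.spatial.transform import Rotation as Ro
    s=get_obs(); c=camera("wrist"); z=c["range_z"]; v,u=np.mgrid[:z.shape[0],:z.shape[1]]
    x,y=(u-c["cx"])/c["fx"],(v-c["cy"])/c["fy"]; th=np.hypot(x,y); g=np.tan(np.minimum(th,1.4))/np.maximum(th,1e-9)
    P=np.stack([x*g*z,y*g*z,z],-1); M=c["tool_from_camera"]
    P=(P@M[:3,:3].T+M[:3,3])@Ro.from_quat(s["ee_rot"]).as_matrix().T+s["position"]; P[(z==0)|(th>1.4)]=np.nan
    return P,c["color"]
def ring(P,xy,R,lo,hi,r):
    """fixed radius fit to the outer points (convex hull) in a height band"""
    m=(np.hypot(P[...,0]-xy[0],P[...,1]-xy[1])<R)&(P[...,2]>lo)&(P[...,2]<hi); q=P[m]
    if len(q)<8: return None
    k=cv2.convexHull(q[:,:2].astype(np.float32))[:,0]
    s=least_squares(lambda p:np.hypot(*(k-p[:2]).T)-r,k.mean(0),loss="cauchy",f_scale=.001)
    return s.x.round(4),np.median(abs(s.fun)).round(4),len(q),q[:,2].max().round(4)
E
python3 - <<'E'
from h import *
P,im=wrist(); cv2.imwrite('pics/w1.png',im[...,::-1])
print(ring(P,(.497,-.031),.05,.08,.1,.03), ring(P,(.65,-.082),.03,.08,.11,.011), ring(P,(.65,-.082),.06,.035,.05,.038))
go((.497,-.031,.24))
E
```

```text
(array([ 0.4951, -0.0294]), np.float64(0.0002), 995, np.float64(0.0922)) (array([ 0.6488, -0.0797]), np.float64(0.0002), 361, np.float64(0.0949)) (array([ 0.6487, -0.0801]), np.float64(0.0002), 1597, np.float64(0.05))
delta [ 0.0075 -0.0014  0.0024] turn [ 0.0011  0.0023 -0.01  ]
```

View pics/w1.png

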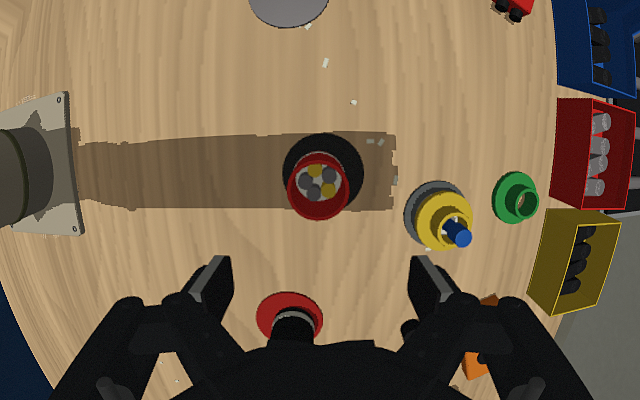

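Run:
```python
from h import *
from workcell import get_obs
print(get_obs()["position"])
for i in range(2):
    P,im=wrist()
    print(ring(P,(.497,-.031),.05,.08,.1,.03), ring(P,(.65,-.082),.03,.08,.11,.011), ring(P,(.65,-.082),.06,.035,.05,.038))
    print(get_obs()["position"])
go((.497,-.031,.1))
```

```text
[ 0.49834963 -0.03851361  0.24238586]
(array([ 0.4954, -0.0293]), np.float64(0.0003), 964, np.float64(0.0929)) (array([ 0.6488, -0.0798]), np.float64(0.0002), 366, np.float64(0.0941)) (array([ 0.6487, -0.0799]), np.float64(0.0003), 1607, np.float64(0.05))
[ 0.49758459 -0.03582749  0.24220767]
(array([ 0.4951, -0.0291]), np.float64(0.0002), 986, np.float64(0.0924)) (array([ 0.6489, -0.0796]), np.float64(0.0003), 365, np.float64(0.0942)) (array([ 0.6487, -0.0803]), np.float64(0.0003), 1606, np.float64(0.0499))
[ 0.49706388 -0.03303724  0.24198711]
delta [0.0021 0.     0.142 ] turn [-0.0006  0.0008 -0.0044]
```

Converted, 0.1915 m / 0.8 = 0.2394, 0.05 m / 0.8 = 0.0625.

Emit:
{"op": "move_arm", "data": {
  "plan": [
    {"delta_pos": [0.0013,-0.0013,0.0625],"turn": [0,0,0],"fingers": 0},
    {"delta_pos": [0.0013,-0.0013,0.125],"turn": [0,0,0],"fingers": 0},
    {"delta_pos": [0.0013,-0.0013,0.1875],"turn": [0,0,0],"fingers": 0},
    {"delta_pos": [0.0013,-0.0013,0.225],"turn": [0,0,0],"fingers": 0},
    {"delta_pos": [0.0013,-0.0013,0.2394],"turn": [0,0,0],"fingers": 0},
    {"delta_pos": [0.0013,-0.0013,0.2394],"turn": [0,0,0],"fingers": 0},
    {"delta_pos": [0.0013,-0.0013,0.2394],"turn": [0,0,0],"fingers": 1},
    {"delta_pos": [0.0013,-0.0013,0.2394],"turn": [0,0,0],"fingers": 1},
    {"delta_pos": [0.0013,-0.0013,0.2394],"turn": [0,0,0],"fingers": 1},
    {"delta_pos": [0.0013,-0.0013,0.2394],"turn": [0,0,0],"fingers": 1}
  ],
  "force": 30
}}

```text
clock: 3.0
position: [0.4966, -0.0295, 0.0521]
ee_rot: [0.707, 0.707, 0.001, 0.0]
ft_force: [-2.5, 0.2, 6.4]
grip_width: 0.684
grasp_force: 31.2
```

Converted, 0.229 m / 0.8 = 0.2863, -0.05 m / 0.8 = -0.0625.

Emit:
{"op": "move_arm", "data": {
  "plan": [
    {"delta_pos": [0,0,-0.025],"turn": [0,0,0],"fingers": 1},
    {"delta_pos": [0,0,-0.0625],"turn": [0,0,0],"fingers": 1},
    {"delta_pos": [0.025,-0.0038,-0.0813],"turn": [0,0,0],"fingers": 1},
    {"delta_pos": [0.075,-0.0113,-0.0813],"turn": [0,0,0],"fingers": 1},
    {"delta_pos": [0.1313,-0.02,-0.0813],"turn": [0,0,0],"fingers": 1},
    {"delta_pos": [0.1875,-0.0275,-0.0813],"turn": [0,0,0],"fingers": 1},
    {"delta_pos": [0.2375,-0.035,-0.0813],"turn": [0,0,0],"fingers": 1},
    {"delta_pos": [0.2688,-0.04,-0.0813],"turn": [0,0,0],"fingers": 1},
    {"delta_pos": [0.2863,-0.0425,-0.075],"turn": [0,0,0],"fingers": 1},
    {"delta_pos": [0.2863,-0.0425,-0.05],"turn": [0,0,0],"fingers": 1},
    {"delta_pos": [0.2863,-0.0425,-0.025],"turn": [0,0,0],"fingers": 1},
    {"delta_pos": [0.2863,-0.0425,-0.0125],"turn": [0,0,0],"fingers": 1}
  ]
}}

```text
clock: 4.5
position: [0.4617, 0.1983, 0.0598]
ee_rot: [0.707, 0.707, -0.001, -0.0]
ft_force: [-0.6, -0.1, -4.2]
grip_width: 0.684
grasp_force: 34.6
```

Converted, 0.009 m / 0.8 = 0.0113, 0.005 m / 0.8 = 0.0063.

Emit:
{"op": "move_arm", "data": {
  "plan": [
    {"delta_pos": [0,0,0.0063],"turn": [0,0,0],"fingers": 1},
    {"delta_pos": [0,0,0.0113],"turn": [0,0,0],"fingers": 1},
    {"delta_pos": [0,0,0.0113],"turn": [0,0,0],"fingers": 1}
  ]
}}

```text
clock: 4.88
position: [0.4624, 0.1993, 0.0523]
ee_rot: [0.707, 0.707, 0.0, 0.0]
ft_force: [0.9, -0.5, -3.9]
grip_width: 0.682
grasp_force: 34.8
```

Converted, -0.229 m / 0.8 = -0.2863, -0.2 m / 0.8 = -0.25.

Emit:
{"op": "move_arm", "data": {
  "plan": [
    {"delta_pos": [0,0,0.0019],"turn": [0,0,0],"fingers": 1},
    {"delta_pos": [0,0,0.0025],"turn": [0,0,0],"fingers": 1},
    {"delta_pos": [0,0,0.0025],"turn": [0,0,0],"fingers": 0},
    {"delta_pos": [0,0,0.0025],"turn": [0,0,0],"fingers": 0},
    {"delta_pos": [0,0,0.0025],"turn": [0,0,0],"fingers": 0},
    {"delta_pos": [0,0,-0.025],"turn": [0,0,0],"fingers": 0},
    {"delta_pos": [0,0,-0.0875],"turn": [0,0,0],"fingers": 0},
    {"delta_pos": [-0.0375,0,-0.1625],"turn": [0,0,0],"fingers": 0},
    {"delta_pos": [-0.1125,0,-0.2],"turn": [0,0,0],"fingers": 0},
    {"delta_pos": [-0.1875,0,-0.2],"turn": [0,0,0],"fingers": 0},
    {"delta_pos": [-0.25,0,-0.2],"turn": [0,0,0],"fingers": 0},
    {"delta_pos": [-0.2863,0,-0.2],"turn": [0,0,0],"fingers": 0}
  ]
}}

```text
clock: 6.38
position: [0.4617, -0.0327, 0.2121]
ee_rot: [0.708, 0.706, 0.0, 0.0]
ft_force: [1.0, 0.3, -0.3]
grip_width: 0.998
grasp_force: 0.0
```

Emit:
{"op": "move_arm", "data": {
  "plan": [
    {"delta_pos": [-0.0625,0,0],"turn": [0,0,0],"fingers": 0},
    {"delta_pos": [-0.1375,0,0],"turn": [0,0,0],"fingers": 0},
    {"delta_pos": [-0.2,-0.0025,0],"turn": [0,0,0],"fingers": 0},
    {"delta_pos": [-0.25,-0.0038,0],"turn": [0,0,0],"fingers": 0},
    {"delta_pos": [-0.2713,-0.0038,0],"turn": [0,0,0],"fingers": 0},
    {"delta_pos": [-0.2713,-0.0038,0],"turn": [0,0,0],"fingers": 0},
    {"delta_pos": [-0.2713,-0.0038,0],"turn": [0,0,0],"fingers": 0}
  ]
}}

```text
clock: 7.25
position: [0.4592, -0.2457, 0.2116]
ee_rot: [0.707, 0.707, 0.0, -0.0]
ft_force: [0.5, -0.2, 0.4]
grip_width: 1.001
grasp_force: 0.0
```

Run:
```python
from h import *
from workcell import *
P,im=wrist(); print(get_obs()["position"])
print(ring(P,(.4586,-.248),.05,.08,.1,.03),ring(P,(.65,-.081),.03,.08,.11,.011))
c=camera("top"); T=cloud(c); cv2.imwrite('pics/top1.png',c["color"][120:320,160:500][...,::-1].repeat(2,0).repeat(2,1))
print(find(c,(.462,.199),.05,.08,.1,T),find(camera("side"),(.462,.199),.05,.08,.1))
```

```text
[ 0.45925225 -0.24553167  0.21165192]
(array([ 0.4576, -0.2459]), np.float64(0.0002), 1247, np.float64(0.0924)) (array([ 0.6488, -0.0808]), np.float64(0.0002), 415, np.float64(0.0946))
(array([0.4639, 0.1976, 0.0892]), array([0.4641, 0.198 , 0.03  ]), 85) (array([0.465 , 0.1952, 0.0864]), array([0.4651, 0.1956, 0.0332]), 133)
```

View pics/top1.png

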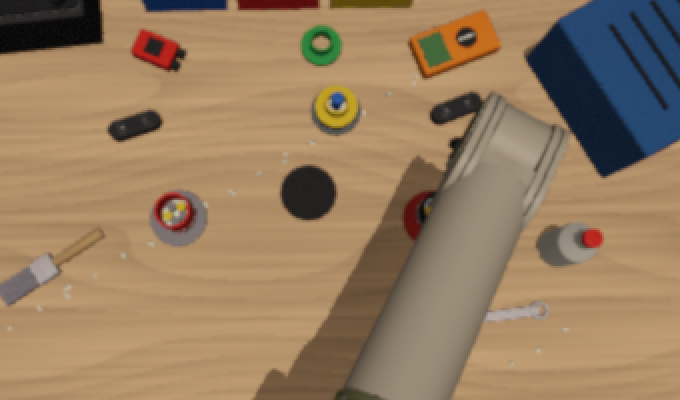

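Converted, 0.159 m / 0.8 = 0.1988, 0.135 m / 0.8 = 0.1688.

Emit:
{"op": "move_arm", "data": {
  "plan": [
    {"delta_pos": [0,-0.0013,0.05],"turn": [0,0,0],"fingers": 0},
    {"delta_pos": [0,-0.0013,0.1125],"turn": [0,0,0],"fingers": 0},
    {"delta_pos": [0,-0.0013,0.1688],"turn": [0,0,0],"fingers": 0},
    {"delta_pos": [0,-0.0013,0.1988],"turn": [0,0,0],"fingers": 0},
    {"delta_pos": [0,-0.0013,0.1988],"turn": [0,0,0],"fingers": 0},
    {"delta_pos": [0,-0.0013,0.1988],"turn": [0,0,0],"fingers": 1},
    {"delta_pos": [0,-0.0013,0.1988],"turn": [0,0,0],"fingers": 1},
    {"delta_pos": [0,-0.0013,0.1988],"turn": [0,0,0],"fingers": 1},
    {"delta_pos": [0,-0.0013,0.1988],"turn": [0,0,0],"fingers": 1}
  ]
}}

```text
clock: 8.52
position: [0.4589, -0.2468, 0.0544]
ee_rot: [0.707, 0.707, 0.001, 0.001]
ft_force: [-2.5, 1.2, 5.8]
grip_width: 0.704
grasp_force: 31.5
```

Run:
```python
from h import *
from workcell import *
for n in("top","side"):
    c=camera(n);P=cloud(c);V=c["color"].max(-1)
    print(n,circ(c,(np.hypot(P[...,0]-.5,P[...,1]+.03)<.075)&(P[...,2]<.013)&(V<75),.05,.006))
print(get_obs()["position"],get_obs()["grip_width"])
```

```text
top (array([ 0.4983, -0.0319]), 74, np.float64(0.0042))
side (array([ 0.5058, -0.0323]), 69, np.float64(0.0019))
[ 0.45883156 -0.24685708  0.05437313] 0.7096621744228813
```

Converted, 0.216 m / 0.8 = 0.27, -0.05 m / 0.8 = -0.0625.

Emit:
{"op": "move_arm", "data": {
  "plan": [
    {"delta_pos": [0,0,-0.025],"turn": [0,0,0],"fingers": 1},
    {"delta_pos": [0,0,-0.0625],"turn": [0,0,0],"fingers": 1},
    {"delta_pos": [0.025,0.005,-0.0813],"turn": [0,0,0],"fingers": 1},
    {"delta_pos": [0.075,0.015,-0.0813],"turn": [0,0,0],"fingers": 1},
    {"delta_pos": [0.1313,0.025,-0.0813],"turn": [0,0,0],"fingers": 1},
    {"delta_pos": [0.1875,0.0363,-0.0813],"turn": [0,0,0],"fingers": 1},
    {"delta_pos": [0.2313,0.045,-0.0813],"turn": [0,0,0],"fingers": 1},
    {"delta_pos": [0.2588,0.0513,-0.0813],"turn": [0,0,0],"fingers": 1},
    {"delta_pos": [0.27,0.0525,-0.075],"turn": [0,0,0],"fingers": 1},
    {"delta_pos": [0.27,0.0525,-0.05],"turn": [0,0,0],"fingers": 1},
    {"delta_pos": [0.27,0.0525,-0.025],"turn": [0,0,0],"fingers": 1},
    {"delta_pos": [0.27,0.0525,-0.01],"turn": [0,0,0],"fingers": 1}
  ]
}}

```text
clock: 10.12
position: [0.4996, -0.0316, 0.0604]
ee_rot: [0.708, 0.707, -0.0, -0.0]
ft_force: [0.0, -0.2, -1.6]
grip_width: 0.706
grasp_force: 33.6
```

Converted, 0.008 m / 0.8 = 0.01, 0.005 m / 0.8 = 0.0063.

Emit:
{"op": "move_arm", "data": {
  "plan": [
    {"delta_pos": [0,0,0.0063],"turn": [0,0,0],"fingers": 1},
    {"delta_pos": [0,0,0.01],"turn": [0,0,0],"fingers": 1},
    {"delta_pos": [0,0,0.01],"turn": [0,0,0],"fingers": 1}
  ]
}}

```text
clock: 10.5
position: [0.5001, -0.0312, 0.0543]
ee_rot: [0.707, 0.707, 0.0, -0.001]
ft_force: [-9.9, -0.4, 18.2]
grip_width: 0.71
grasp_force: 35.1
```

Converted, 0.229 m / 0.8 = 0.2863, -0.037 m / 0.8 = -0.0463.

Emit:
{"op": "move_arm", "data": {
  "plan": [
    {"delta_pos": [0,0,-0.0013],"turn": [0,0,0],"fingers": 0.5},
    {"delta_pos": [0,0,-0.0013],"turn": [0,0,0],"fingers": 0},
    {"delta_pos": [0,0,-0.0013],"turn": [0,0,0],"fingers": 0},
    {"delta_pos": [0,0,-0.0013],"turn": [0,0,0],"fingers": 0},
    {"delta_pos": [0,0,-0.025],"turn": [0,0,0],"fingers": 0},
    {"delta_pos": [0,0,-0.0875],"turn": [0,0,0],"fingers": 0},
    {"delta_pos": [0.0375,-0.0063,-0.1625],"turn": [0,0,0],"fingers": 0},
    {"delta_pos": [0.1125,-0.0188,-0.2],"turn": [0,0,0],"fingers": 0},
    {"delta_pos": [0.1875,-0.0313,-0.2],"turn": [0,0,0],"fingers": 0},
    {"delta_pos": [0.25,-0.0413,-0.2],"turn": [0,0,0],"fingers": 0},
    {"delta_pos": [0.2863,-0.0463,-0.2],"turn": [0,0,0],"fingers": 0},
    {"delta_pos": [0.2863,-0.0463,-0.2],"turn": [0,0,0],"fingers": 0}
  ]
}}

```text
clock: 12.0
position: [0.4622, 0.2007, 0.2126]
ee_rot: [0.706, 0.709, -0.0, -0.0]
ft_force: [0.3, -0.1, 0.8]
grip_width: 1.001
grasp_force: 0.0
```

Run:
```python
from h import *
from workcell import *
P,im=wrist(); print(get_obs()["position"])
print(ring(P,(.464,.198),.05,.08,.1,.03),ring(P,(.5,-.031),.05,.08,.1,.03))
for n in("top","side"):
    c=camera(n);P=cloud(c); hsv=cv2.cvtColor(c["color"],cv2.COLOR_RGB2HSV).astype(int)
    k=(hsv[...,1]>170)&((hsv[...,0]<8)|(hsv[...,0]>172))&(np.hypot(P[...,0]-.456,P[...,1]+.245)<.075)
    print(n,circ(c,k,.05,.006),find(c,(.5,-.031),.05,.08,.1,P),find(c,(.464,.198),.05,.08,.1,P))
    k2=(hsv[...,2]<75)&(np.hypot(P[...,0]-.5,P[...,1]+.03)<.075)&(P[...,2]<.013)
    print(circ(c,k2,.05,.006))
```

```text
[0.46277792 0.19874855 0.21260256]
(array([0.4626, 0.1996]), np.float64(0.0002), 1254, np.float64(0.0929)) None
top (array([ 0.4484, -0.2449]), 76, np.float64(0.0037)) (array([ 0.5017, -0.0309,  0.0892]), array([ 0.5019, -0.0317,  0.0301]), 75) (array([0.4688, 0.1759, 0.0894]), array([0.4668, 0.1848, 0.0254]), 30)
(array([ 0.5053, -0.0254]), 108, np.float64(0.0073))
side (array([ 0.45  , -0.2433]), 102, np.float64(0.0027)) (array([ 0.5027, -0.0338,  0.0864]), array([ 0.5032, -0.0327,  0.0329]), 168) (array([0.4655, 0.1954, 0.0861]), array([0.4644, 0.1973, 0.0326]), 135)
(array([ 0.5036, -0.0282]), 100, np.float64(0.0047))
```

Converted, 0.16 m / 0.8 = 0.2, 0.135 m / 0.8 = 0.1688.

Emit:
{"op": "move_arm", "data": {
  "plan": [
    {"delta_pos": [0.0013,0,0.05],"turn": [0,0,0],"fingers": 0},
    {"delta_pos": [0.0013,0,0.1125],"turn": [0,0,0],"fingers": 0},
    {"delta_pos": [0.0013,0,0.1688],"turn": [0,0,0],"fingers": 0},
    {"delta_pos": [0.0013,0,0.2],"turn": [0,0,0],"fingers": 0},
    {"delta_pos": [0.0013,0,0.2],"turn": [0,0,0],"fingers": 0},
    {"delta_pos": [0.0013,0,0.2],"turn": [0,0,0],"fingers": 1},
    {"delta_pos": [0.0013,0,0.2],"turn": [0,0,0],"fingers": 1},
    {"delta_pos": [0.0013,0,0.2],"turn": [0,0,0],"fingers": 1},
    {"delta_pos": [0.0013,0,0.2],"turn": [0,0,0],"fingers": 1}
  ]
}}

```text
clock: 13.28
position: [0.4638, 0.1994, 0.0543]
ee_rot: [0.707, 0.707, 0.001, -0.0]
ft_force: [-2.2, -1.0, 5.4]
grip_width: 0.682
grasp_force: 31.7
```

Converted, -0.42 m / 0.8 = -0.525, -0.09 m / 0.8 = -0.1125.

Emit:
{"op": "move_arm", "data": {
  "plan": [
    {"delta_pos": [0,0,-0.025],"turn": [0,0,0],"fingers": 1},
    {"delta_pos": [0,0,-0.075],"turn": [0,0,0],"fingers": 1},
    {"delta_pos": [-0.0125,0,-0.125],"turn": [0,0,0],"fingers": 1},
    {"delta_pos": [-0.05,0,-0.15],"turn": [0,0,0],"fingers": 1},
    {"delta_pos": [-0.1125,-0.0025,-0.1563],"turn": [0,0,0],"fingers": 1},
    {"delta_pos": [-0.175,-0.005,-0.1563],"turn": [0,0,0],"fingers": 1},
    {"delta_pos": [-0.2375,-0.0063,-0.1563],"turn": [0,0,0],"fingers": 1},
    {"delta_pos": [-0.3,-0.0075,-0.1563],"turn": [0,0,0],"fingers": 1},
    {"delta_pos": [-0.3625,-0.01,-0.1563],"turn": [0,0,0],"fingers": 1},
    {"delta_pos": [-0.425,-0.0113,-0.1563],"turn": [0,0,0],"fingers": 1},
    {"delta_pos": [-0.4813,-0.0125,-0.1563],"turn": [0,0,0],"fingers": 1},
    {"delta_pos": [-0.525,-0.0138,-0.15],"turn": [0,0,0],"fingers": 1}
  ]
}}

```text
clock: 14.78
position: [0.4519, -0.2227, 0.1737]
ee_rot: [0.707, 0.707, 0.001, 0.001]
ft_force: [-0.0, -0.8, -3.4]
grip_width: 0.686
grasp_force: 34.6
```

Converted, 0.12 m / 0.8 = 0.15, -0.001 m / 0.8 = -0.0013.

Emit:
{"op": "move_arm", "data": {
  "plan": [
    {"delta_pos": [-0.0225,-0.0013,0.0125],"turn": [0,0,0],"fingers": 1},
    {"delta_pos": [-0.0288,-0.0013,0.05],"turn": [0,0,0],"fingers": 1},
    {"delta_pos": [-0.0288,-0.0013,0.0938],"turn": [0,0,0],"fingers": 1},
    {"delta_pos": [-0.0288,-0.0013,0.125],"turn": [0,0,0],"fingers": 1},
    {"delta_pos": [-0.0288,-0.0013,0.1413],"turn": [0,0,0],"fingers": 1},
    {"delta_pos": [-0.0288,-0.0013,0.1475],"turn": [0,0,0],"fingers": 1},
    {"delta_pos": [-0.0288,-0.0013,0.15],"turn": [0,0,0],"fingers": 1},
    {"delta_pos": [-0.0288,-0.0013,0.15],"turn": [0,0,0],"fingers": 1}
  ]
}}

```text
clock: 15.78
position: [0.4512, -0.2439, 0.0544]
ee_rot: [0.707, 0.707, 0.001, -0.0]
ft_force: [-7.0, 3.6, 11.0]
grip_width: 0.681
grasp_force: 35.9
```

Converted, -0.16 m / 0.8 = -0.2, -0.001 m / 0.8 = -0.0013.

Emit:
{"op": "move_arm", "data": {
  "plan": [
    {"delta_pos": [0,0,-0.0013],"turn": [0,0,0],"fingers": 0.5},
    {"delta_pos": [0,0,-0.0013],"turn": [0,0,0],"fingers": 0},
    {"delta_pos": [0,0,-0.0013],"turn": [0,0,0],"fingers": 0},
    {"delta_pos": [0,0,-0.0013],"turn": [0,0,0],"fingers": 0},
    {"delta_pos": [0,0,-0.025],"turn": [0,0,0],"fingers": 0},
    {"delta_pos": [0,0,-0.0875],"turn": [0,0,0],"fingers": 0},
    {"delta_pos": [0,0,-0.1625],"turn": [0,0,0],"fingers": 0},
    {"delta_pos": [0,0,-0.2],"turn": [0,0,0],"fingers": 0},
    {"delta_pos": [0,0,-0.2],"turn": [0,0,0],"fingers": 0},
    {"delta_pos": [0,0,-0.2],"turn": [0,0,0],"fingers": 0}
  ]
}}

```text
clock: 17.02
position: [0.4507, -0.2436, 0.2126]
ee_rot: [0.707, 0.707, 0.0, -0.0]
ft_force: [0.2, 0.5, -0.7]
grip_width: 1.001
grasp_force: 0.0
```

Run:
```python
from h import *
from workcell import *
for i in range(2):
    P,im=wrist(); print(get_obs()["position"])
    print("jar",ring(P,(.451,-.244),.05,.08,.1,.03),"lid",ring(P,(.65,-.082),.03,.08,.11,.011))
for n in("top","side"):
    c=camera(n);P=cloud(c); print(n,find(c,(.451,-.244),.05,.08,.1,P))
```

```text
[ 0.45049354 -0.24351894  0.21218407]
jar (array([ 0.4517, -0.2434]), np.float64(0.0003), 1239, np.float64(0.0921)) lid (array([ 0.6486, -0.0809]), np.float64(0.0002), 407, np.float64(0.0946))
[ 0.45042302 -0.24352419  0.21200796]
jar (array([ 0.4516, -0.2433]), np.float64(0.0003), 1243, np.float64(0.0923)) lid (array([ 0.6484, -0.081 ]), np.float64(0.0003), 407, np.float64(0.0948))
top (array([ 0.4628, -0.2225,  0.0901]), array([ 0.4601, -0.2281,  0.0217]), 22)
side (array([ 0.4531, -0.2478,  0.0869]), array([ 0.4525, -0.2456,  0.0316]), 215)
```

Converted, 0.198 m / 0.8 = 0.2475, 0.08 m / 0.8 = 0.1.

Emit:
{"op": "move_arm", "data": {
  "plan": [
    {"delta_pos": [0.05,0.0563,0],"turn": [0,0,0],"fingers": 0},
    {"delta_pos": [0.1,0.1125,0],"turn": [0,0,0],"fingers": 0},
    {"delta_pos": [0.15,0.1688,0],"turn": [0,0,0],"fingers": 0},
    {"delta_pos": [0.1875,0.2188,0],"turn": [0,0,0],"fingers": 0},
    {"delta_pos": [0.2038,0.2475,0],"turn": [0,0,0],"fingers": 0},
    {"delta_pos": [0.2038,0.2475,0],"turn": [0,0,0],"fingers": 0},
    {"delta_pos": [0.2038,0.2475,0],"turn": [0,0,0],"fingers": 0},
    {"delta_pos": [0.2038,0.2475,0],"turn": [0,0,0],"fingers": 0}
  ]
}}

```text
clock: 18.23
position: [0.6482, -0.0819, 0.2129]
ee_rot: [0.708, 0.706, 0.0, -0.0]
ft_force: [0.8, 0.2, 0.1]
grip_width: 1.001
grasp_force: 0.0
```

Run:
```python
from h import *
from workcell import *
for i in range(2):
    P,im=wrist(); print(get_obs()["position"])
    print("lid",ring(P,(.65,-.082),.03,.08,.11,.011),ring(P,(.65,-.082),.06,.035,.05,.038),"blackjar",ring(P,(.502,-.032),.05,.08,.1,.03))
cv2.imwrite('pics/w2.png',im[...,::-1])
c=camera("top");P=cloud(c); print(find(c,(.451,-.244),.05,.08,.1,P),find(c,(.502,-.032),.05,.08,.1,P))
hsv=cv2.cvtColor(c["color"],cv2.COLOR_RGB2HSV).astype(int)
k=(hsv[...,1]>170)&((hsv[...,0]<8)|(hsv[...,0]>172))&(P[...,2]<.013)&(np.hypot(P[...,0]-.451,P[...,1]+.245)<.075)
print(circ(c,k,.05,.006))
```

```text
[ 0.64836996 -0.08162881  0.21303637]
lid (array([ 0.6492, -0.0799]), np.float64(0.0003), 534, np.float64(0.0945)) (array([ 0.6492, -0.0801]), np.float64(0.0004), 2709, np.float64(0.05)) blackjar (array([ 0.5011, -0.0303]), np.float64(0.0002), 1253, np.float64(0.0923))
[ 0.64851152 -0.0813476   0.21305834]
lid (array([ 0.6494, -0.08  ]), np.float64(0.0002), 531, np.float64(0.0943)) (array([ 0.6491, -0.0804]), np.float64(0.0003), 2705, np.float64(0.05)) blackjar (array([ 0.501 , -0.0302]), np.float64(0.0001), 1271, np.float64(0.092))
(array([ 0.4521, -0.2446,  0.0893]), array([ 0.4537, -0.244 ,  0.0304]), 79) (array([ 0.4901, -0.0568,  0.0916]), array([ 0.4897, -0.0564,  0.0071]), 5)
(array([ 0.4533, -0.2462]), 102, np.float64(0.0059))
```

View pics/w2.png

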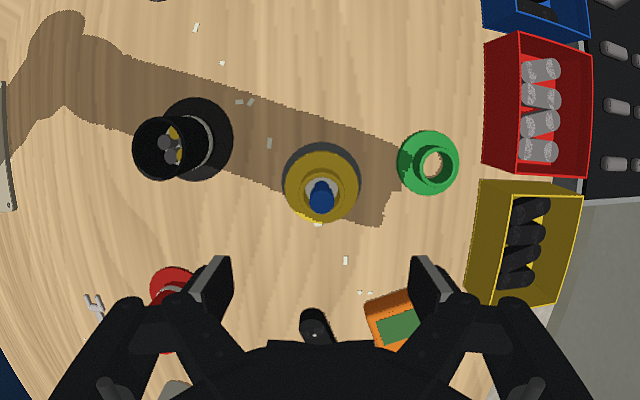

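Converted, 0.13 m / 0.8 = 0.1625, 0.08 m / 0.8 = 0.1.

Emit:
{"op": "move_arm", "data": {
  "plan": [
    {"delta_pos": [0,0,0.05],"turn": [0,0,0],"fingers": 0},
    {"delta_pos": [0,0,0.1],"turn": [0,0,0],"fingers": 0.2},
    {"delta_pos": [0,0,0.1375],"turn": [0,0,0],"fingers": 0.3},
    {"delta_pos": [0,0,0.1563],"turn": [0,0,0],"fingers": 0.4},
    {"delta_pos": [0,0,0.1625],"turn": [0,0,0],"fingers": 0.4},
    {"delta_pos": [0,0,0.1625],"turn": [0,0,0],"fingers": 0.4},
    {"delta_pos": [0,0,0.1625],"turn": [0,0,0],"fingers": 0.4}
  ]
}}

```text
clock: 19.25
position: [0.6496, -0.0809, 0.084]
ee_rot: [0.707, 0.707, 0.001, 0.001]
ft_force: [0.1, -0.3, -0.3]
grip_width: 0.596
grasp_force: 0.0
```

Converted, 0.002 m / 0.8 = 0.0025.

Emit:
{"op": "move_arm", "data": {
  "plan": [
    {"delta_pos": [0,0,0.0025],"turn": [0,0,0],"fingers": 0.6},
    {"delta_pos": [0,0,0.0025],"turn": [0,0,0],"fingers": 0.7},
    {"delta_pos": [0,0,0.0025],"turn": [0,0,0],"fingers": 1},
    {"delta_pos": [0,0,0.0025],"turn": [0,0,0],"fingers": 1},
    {"delta_pos": [0,0,0.0025],"turn": [0,0,0],"fingers": 1},
    {"delta_pos": [0,0,0.0025],"turn": [0,0,0],"fingers": 1}
  ],
  "force": 40
}}

```text
clock: 20.0
position: [0.6492, -0.0807, 0.081]
ee_rot: [0.707, 0.707, 0.0, 0.0]
ft_force: [1.0, 1.2, 3.8]
grip_width: 0.243
grasp_force: 39.4
```

Converted, -0.198 m / 0.8 = -0.2475, -0.163 m / 0.8 = -0.2038.

Emit:
{"op": "move_arm", "data": {
  "plan": [
    {"delta_pos": [0,0,-0.0188],"turn": [0,0,0],"fingers": 1},
    {"delta_pos": [0,0,-0.05],"turn": [0,0,0],"fingers": 1},
    {"delta_pos": [0,0,-0.0875],"turn": [0,0,0],"fingers": 1},
    {"delta_pos": [-0.0125,-0.015,-0.1188],"turn": [0,0,0],"fingers": 1},
    {"delta_pos": [-0.0375,-0.045,-0.1375],"turn": [0,0,0],"fingers": 1},
    {"delta_pos": [-0.075,-0.0913,-0.1375],"turn": [0,0,0],"fingers": 1},
    {"delta_pos": [-0.1125,-0.1363,-0.1375],"turn": [0,0,0],"fingers": 1},
    {"delta_pos": [-0.15,-0.1825,-0.1375],"turn": [0,0,0],"fingers": 1},
    {"delta_pos": [-0.1813,-0.22,-0.1375],"turn": [0,0,0],"fingers": 1},
    {"delta_pos": [-0.1975,-0.24,-0.1375],"turn": [0,0,0],"fingers": 1},
    {"delta_pos": [-0.2038,-0.2475,-0.1375],"turn": [0,0,0],"fingers": 1},
    {"delta_pos": [-0.2038,-0.2475,-0.1375],"turn": [0,0,0],"fingers": 1}
  ]
}}

```text
clock: 21.5
position: [0.4516, -0.2432, 0.191]
ee_rot: [0.707, 0.707, 0.0, 0.0]
ft_force: [0.9, 0.4, -1.9]
grip_width: 0.237
grasp_force: 39.4
```

Run:
```python
from h import *
from workcell import *
P,im=wrist(); s=get_obs(); print(s["position"],s["ee_rot"],s["grip_width"],s["ft_force"])
print("plate",ring(P,(.451,-.244),.06,.13,.152,.038))
cv2.imwrite('pics/w3.png',im[...,::-1])
c=camera("side"); 
p=c["R"]@np.array([.451,-.244,.11])+c["t"]; u,v=int(p[0]/p[2]*c["fx"]+c["cx"]),int(p[1]/p[2]*c["fy"]+c["cy"])
cv2.imwrite('pics/s3.png',cv2.resize(c["color"][max(v-70,0):v+70,u-90:u+90][...,::-1],None,fx=4,fy=4))
```

```text
[ 0.45197601 -0.24281371  0.19088927] [7.06557804e-01 7.07655322e-01 9.59406711e-05 7.68081434e-05] 0.23948450972368532 [ 0.49228153  0.48802587 -1.71746368]
plate (array([ 0.4527, -0.2422]), np.float64(0.0001), 5674, np.float64(0.152))
```

View pics/s3.png

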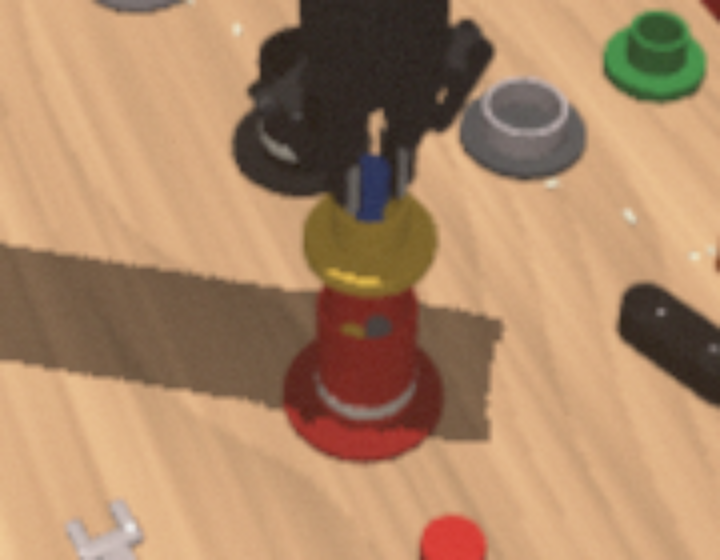

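Converted, 0.03 m / 0.8 = 0.0375, 0.02 m / 0.8 = 0.025.

Emit:
{"op": "move_arm", "data": {
  "plan": [
    {"delta_pos": [0,0,0.0125],"turn": [0,0,0],"fingers": 1},
    {"delta_pos": [0,0,0.025],"turn": [0,0,0],"fingers": 1},
    {"delta_pos": [0,0,0.0375],"turn": [0,0,0],"fingers": 1},
    {"delta_pos": [0,0,0.0375],"turn": [0,0,0],"fingers": 1},
    {"delta_pos": [0,0,0.0375],"turn": [0,0,0],"fingers": 1}
  ]
}}

```text
clock: 22.22
position: [0.451, -0.2439, 0.1609]
ee_rot: [0.707, 0.707, -0.0, 0.0]
ft_force: [-0.6, -0.1, -2.3]
grip_width: 0.242
grasp_force: 39.4
```

Emit:
{"op": "move_arm", "data": {
  "plan": [
    {"delta_pos": [0,0,0.0063],"turn": [0,0,0],"fingers": 1},
    {"delta_pos": [0,0,0.0125],"turn": [0,0,0],"fingers": 1},
    {"delta_pos": [0,0,0.0175],"turn": [0,0,0],"fingers": 1},
    {"delta_pos": [0,0,0.0213],"turn": [0,0,0],"fingers": 1},
    {"delta_pos": [0,0,0.0238],"turn": [0,0,0],"fingers": 1},
    {"delta_pos": [0,0,0.0238],"turn": [0,0,0],"fingers": 1}
  ]
}}

```text
clock: 22.98
position: [0.4509, -0.2437, 0.1417]
ee_rot: [0.707, 0.707, -0.0, -0.0]
ft_force: [0.0, 0.1, -1.5]
grip_width: 0.241
grasp_force: 39.4
```

Emit:
{"op": "move_arm", "data": {
  "plan": [
    {"delta_pos": [0,0,0.0013],"turn": [0,0,0],"fingers": 1},
    {"delta_pos": [0,0,0.0019],"turn": [0,0,0],"fingers": 1},
    {"delta_pos": [0,0,0.0019],"turn": [0,0,0],"fingers": 1}
  ]
}}

```text
clock: 23.35
position: [0.4513, -0.2439, 0.1409]
ee_rot: [0.707, 0.707, 0.0, 0.0]
ft_force: [-2.4, 1.0, 7.1]
grip_width: 0.239
grasp_force: 40.3
```

Converted, -0.1 m / 0.8 = -0.125, -0.05 m / 0.8 = -0.0625.

Emit:
{"op": "move_arm", "data": {
  "plan": [
    {"delta_pos": [0,0,-0.0006],"turn": [0,0,0],"fingers": 0.6},
    {"delta_pos": [0,0,-0.0006],"turn": [0,0,0],"fingers": 0.4},
    {"delta_pos": [0,0,-0.0006],"turn": [0,0,0],"fingers": 0.3},
    {"delta_pos": [0,0,-0.0125],"turn": [0,0,0],"fingers": 0.2},
    {"delta_pos": [0,0,-0.0625],"turn": [0,0,0],"fingers": 0.2},
    {"delta_pos": [0,0,-0.125],"turn": [0,0,0],"fingers": 0.2},
    {"delta_pos": [0,0,-0.125],"turn": [0,0,0],"fingers": 0.2},
    {"delta_pos": [0,0,-0.125],"turn": [0,0,0],"fingers": 0.2}
  ]
}}

```text
clock: 24.35
position: [0.451, -0.2435, 0.2402]
ee_rot: [0.707, 0.707, 0.0, -0.0]
ft_force: [-0.4, 0.4, 0.3]
grip_width: 0.808
grasp_force: 0.0
```

Run:
```python
from h import *
from workcell import *
P,im=wrist(); s=get_obs(); print(s["position"],s["grip_width"])
print("knob",ring(P,(.451,-.244),.03,.142,.16,.011),"collar",ring(P,(.451,-.244),.04,.118,.13,.022),"plate",ring(P,(.451,-.244),.06,.092,.108,.038))
m=(np.hypot(P[...,0]-.4515,P[...,1]+.2435)<.037)&(np.hypot(P[...,0]-.4515,P[...,1]+.2435)>.025)&(P[...,2]>.09)&(P[...,2]<.11)
q=P[m]; A=np.c_[q[:,:2]-(.4515,-.2435),np.ones(len(q))]; print("tilt,z",np.linalg.lstsq(A,q[:,2],rcond=None)[0].round(4))
c=camera("side"); print(find(c,(.451,-.244),.06,.115,.13))
cv2.imwrite('pics/s4.png',cv2.resize(c["color"][190:310,270:420][...,::-1],None,fx=4,fy=4))
```

```text
[ 0.45067416 -0.24342946  0.23974477] 0.7979715834209502
knob (array([ 0.4512, -0.2432]), np.float64(0.0003), 679, np.float64(0.1542)) collar (array([ 0.4523, -0.2426]), np.float64(0.0003), 868, np.float64(0.13)) plate (array([ 0.4523, -0.2427]), np.float64(0.0003), 3365, np.float64(0.1079))
tilt,z [0.002  0.0015 0.0994]
(array([ 0.4514, -0.2514,  0.1228]), array([ 0.4544, -0.2457,  0.0225]), 163)
```

View pics/s4.png

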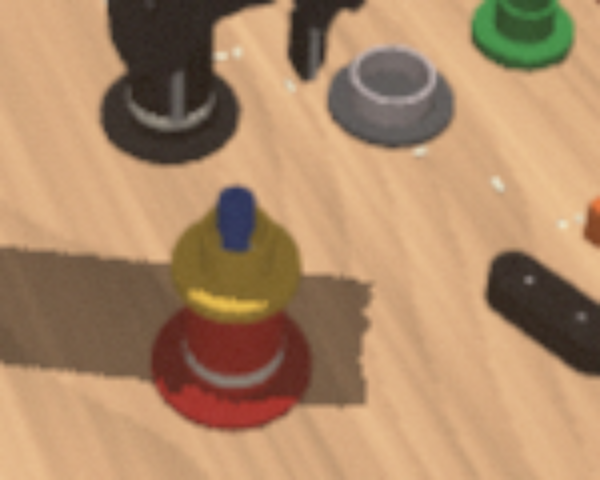

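Converted, 0.125 m / 0.8 = 0.1563, 0.12 m / 0.8 = 0.15.

Emit:
{"op": "move_arm", "data": {
  "plan": [
    {"delta_pos": [0,0.0013,0.05],"turn": [0,0,0],"fingers": 0.2},
    {"delta_pos": [0,0.0013,0.1],"turn": [0,0,0],"fingers": 0.2},
    {"delta_pos": [0,0.0013,0.1375],"turn": [0,0,0],"fingers": 0.2},
    {"delta_pos": [0,0.0013,0.15],"turn": [0,0,0],"fingers": 0.2},
    {"delta_pos": [0,0.0013,0.1563],"turn": [0,0,0],"fingers": 0.2},
    {"delta_pos": [0,0.0013,0.1563],"turn": [0,0,0],"fingers": 0.25},
    {"delta_pos": [0,0.0013,0.1563],"turn": [0,0,0],"fingers": 0.3}
  ]
}}

```text
clock: 25.32
position: [0.4525, -0.2439, 0.1161]
ee_rot: [0.707, 0.707, 0.0, 0.001]
ft_force: [0.9, 0.4, -0.3]
grip_width: 0.699
grasp_force: 0.0
```

Converted, 0.0015 m / 0.8 = 0.0019, -0.0007 m / 0.8 = -0.0009.

Emit:
{"op": "move_arm", "data": {
  "plan": [
    {"delta_pos": [0,-0.0009,0.0019],"turn": [0,0,0],"fingers": 0.4},
    {"delta_pos": [0,-0.0009,0.0019],"turn": [0,0,0],"fingers": 0.45},
    {"delta_pos": [0,-0.0009,0.0019],"turn": [0,0,0],"fingers": 0.6},
    {"delta_pos": [0,-0.0009,0.0019],"turn": [0,0,0],"fingers": 0.8},
    {"delta_pos": [0,-0.0009,0.0019],"turn": [0,0,0],"fingers": 1},
    {"delta_pos": [0,-0.0009,0.0019],"turn": [0,0,0],"fingers": 1}
  ],
  "force": 25
}}

```text
clock: 26.08
position: [0.4516, -0.2437, 0.1141]
ee_rot: [0.707, 0.707, 0.0, 0.0]
ft_force: [-0.7, 1.0, 6.5]
grip_width: 0.499
grasp_force: 25.4
```

Converted, -0.1 m / 0.8 = -0.125, -0.09 m / 0.8 = -0.1125.

Emit:
{"op": "move_arm", "data": {
  "plan": [
    {"delta_pos": [0,0,-0.005],"turn": [0,0,0],"fingers": 1},
    {"delta_pos": [0,0,-0.0125],"turn": [0,0,0],"fingers": 1},
    {"delta_pos": [0,0,-0.0225],"turn": [0,0,0],"fingers": 1},
    {"delta_pos": [0,0,-0.0375],"turn": [0,0,0],"fingers": 1},
    {"delta_pos": [0,0,-0.0563],"turn": [0,0,0],"fingers": 1},
    {"delta_pos": [0,0,-0.075],"turn": [0,0,0],"fingers": 1},
    {"delta_pos": [0,0,-0.0938],"turn": [0,0,0],"fingers": 1},
    {"delta_pos": [0,0,-0.1125],"turn": [0,0,0],"fingers": 1},
    {"delta_pos": [0,0,-0.125],"turn": [0,0,0],"fingers": 1},
    {"delta_pos": [0,0,-0.125],"turn": [0,0,0],"fingers": 1},
    {"delta_pos": [0,0,-0.125],"turn": [0,0,0],"fingers": 1},
    {"delta_pos": [0,0,-0.125],"turn": [0,0,0],"fingers": 1}
  ]
}}

```text
clock: 27.58
position: [0.451, -0.2436, 0.2133]
ee_rot: [0.707, 0.707, -0.0, -0.0]
ft_force: [-0.3, -0.6, -0.7]
grip_width: 0.499
grasp_force: 25.7
```

Run:
```python
from workcell import *
import cv2,numpy as np
s=get_obs(); print(s["position"],s["grip_width"],s["grasp_force"],abs(s["joint_velocities"]).max())
c=camera("side"); cv2.imwrite('pics/s5.png',cv2.resize(c["color"][150:320,250:420][...,::-1],None,fx=3.5,fy=3.5))
```

```text
[ 0.45101522 -0.24362964  0.21329735] 0.4992099381628987 25.684496043249965 0.002527042532915358
```

View pics/s5.png

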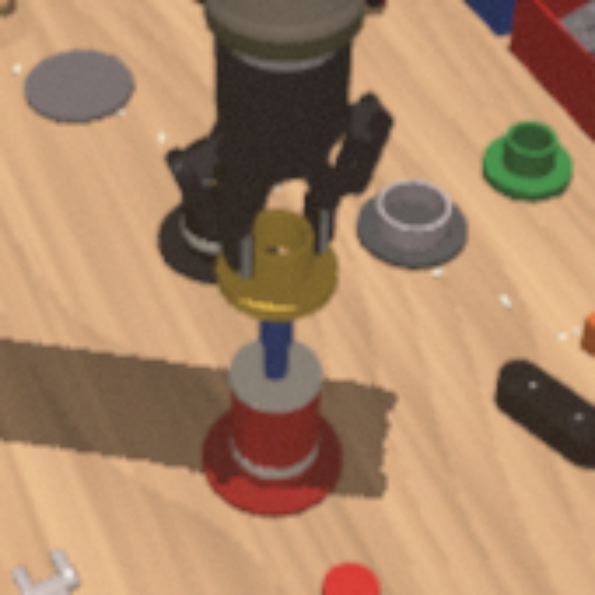

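The yellow cover (crop 277,265) hangs level in the fingers, about 100 mm above its nested height. The white inner lid stays seated in the red jar (crop 275,375), which stands on the red mat, so I'm handing in.

```bash
python3 -c "
from workcell import *
print(hand_in())"
```

```text
the job is handed in; nothing more can be done
None
```

The job is handed in at about 28 s on the robot's clock (no verdict came back): the jars are swapped, the inner lid is seated in the red jar, and the yellow cover is held level about 100 mm above its nested height.

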